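# Clear the mat and tip the biscuit carton down onto it

## Task

Make room for the biscuit carton to lie down: with the fingertips, push the food tin along the worktop until it stands upright and completely off the blue mat. Then push the standing carton near its top so that it topples over and lies flat, wholly on the blue mat. Nothing may be picked up or lifted, and the other things stay where they are.

Things in the scene. Friction and masses are not known exactly. Their poses are not given: they have to be found in the camera images.
- carton: slim closed biscuit carton, brown with yellow panels, a red band near the top, a round biscuit pictured on both broad faces; 100 x 46 mm foot, 155 mm tall, about 0.25 kg. Starts upright over the line between the two mats, broad faces towards them. Origin: centre of its underside; z up, x along the 100 mm width, y along the 46 mm thickness (towards one mat or the other).
- carton_middle (a point): centre of the carton, 77.5 mm above its underside. Pushed at a height of 120 mm or more the carton tips about the foot edge away from the push rather than sliding, and falls by itself once leaned about 17 degrees.
- carton_foot_a (a point): carton, middle of the narrow side at the foot: own x = +50 mm, y = 0, z = 0
- carton_foot_b (a point): carton, the same at own x = -50 mm, z = 0
- carton_top_a (a point): carton, middle of the narrow side at the top: own x = +50 mm, y = 0, z = 155 mm
- carton_top_b (a point): carton, the same at own x = -50 mm, z = 155 mm
- tin: closed round food tin with a picture of tomatoes, 75 mm diameter, 58 mm tall, under 0.5 kg, standing on the blue mat. Origin: centre of its underside, z up.
- blue_mat: thin flat blue mat (1 mm, lies flush, does not move, nothing catches on it), 160 mm along its own x and 210 mm along its own y. Origin: its centre at worktop height. It lies on one side of the carton, left or right as it happens.
- white_mat: thin flat white mat of the same size, in line with the blue one on the other side of the carton; only there to stay free of the carton. Origin: its centre; same axes.
- cup: small dark grey and white espresso cup, 60 mm wide, 84 mm with its handle, 53 mm tall, standing on the white mat; stays where it is. Origin: underside centre.
- canister: orange canister with a wooden lid, 77 mm diameter, 85 mm tall, on the left; stays where it is. Origin: underside centre.
- spice: spice jar with a black cap, 41 mm diameter, 105 mm tall, on the right; stays where it is. Origin: underside centre.
Mind the look-alikes: they are no part of the job. Leave any purple look-alike of the carton alone. Leave any yellow look-alike of the tin alone.

How it is judged:
On the way, in this order (a step that is already met when the one before it is completed fails the run):
1. the tin stands upright, off the blue mat, while the carton still stands ((x of tin in the frame of blue_mat above 0.11 m or x of tin in the frame of blue_mat below -0.11 m or y of tin in the frame of blue_mat above 0.135 m or y of tin in the frame of blue_mat below -0.135 m) and angle between each of carton, tin's own z axis and vertical below 0.1 rad and height (world z) of tin below 0.01 m), for 0.2 s.
2. the carton lies flat, wholly on the blue mat (angle between carton's own z axis and vertical between 1.5 and 1.64 rad and height (world z) of carton_middle below 0.03 m and x of carton_foot_a in the frame of blue_mat between -0.087 and 0.087 m and y of carton_foot_a in the frame of blue_mat between -0.112 and 0.112 m and x of carton_foot_b in the frame of blue_mat between -0.087 and 0.087 m and y of carton_foot_b in the frame of blue_mat between -0.112 and 0.112 m and x of carton_top_a in the frame of blue_mat between -0.087 and 0.087 m and y of carton_top_a in the frame of blue_mat between -0.112 and 0.112 m and x of carton_top_b in the frame of blue_mat between -0.087 and 0.087 m and y of carton_top_b in the frame of blue_mat between -0.112 and 0.112 m), for 0.2 s.
At the end, for the whole second after the job is handed in: The carton lies on a broad face, its whole outline on the blue mat (up to 7 mm may stick out), at rest; the tin stands upright on the worktop completely off the blue mat (7 mm overlap is forgiven) (all of step 2 and (x of tin in the frame of blue_mat above 0.11 m or x of tin in the frame of blue_mat below -0.11 m or y of tin in the frame of blue_mat above 0.135 m or y of tin in the frame of blue_mat below -0.135 m) and angle between tin's own z axis and vertical below 0.1 rad and height (world z) of tin below 0.01 m and linear speed of each of carton, tin below 0.02 m/s); the robot touches nothing.
It fails at once if the tin is lifted or tipped over (height (world z) of tin above 0.02 m or angle between tin's own z axis and vertical above 0.5 rad).
It fails at once if the carton is lifted (height (world z) of carton_middle above 0.1 m or (angle between carton's own z axis and vertical below 0.1 rad and height (world z) of carton above 0.015 m) or (angle between carton's own z axis and vertical above 1.45 rad and height (world z) of carton_middle above 0.055 m)).
It fails at once if the cup, canister or spice jar is moved more than 20 mm or tipped (distance of any of cup, canister, spice from where it was at the start of the episode above 0.02 m or angle between any of cup, canister, spice's own z axis and vertical above 0.3 rad).
It also fails if it takes over 54 s, if anything falls off the work surface, if the arm or the gripper's body presses on something with over 40 N, if the wrist force passes 120 N, or if a joint passes its speed limit or range.

## Robot

A 7-joint arm with a two-finger parallel gripper is mounted at the origin on a cart in front of the work surface, level with it; the furniture and walls round the work are solid. World frame = base frame: x ahead of the robot, y to its left, z up, the work surface at z = 0. Lengths are in m, angles in rad, forces in N, time in s.
With the tool pointing down it reaches from about 0.4 to 0.875 m from the base axis. Payload 19.3 kg.
Tool frame: the origin (TCP) lies midway between the tips of the shut fingers; the grasp point (between the pads) lies 19 mm behind it (hold_point_z is the distance from the TCP to the grasp point, in m); z points along the fingers, y is the line along which they close (so a half turn about z gives the same grasp; the last joint's range is limited). The gripper opens to 85 mm and grips with 20 to 120 N. Pads are 22 mm wide; open, the fingers measure 114 mm over their backs; the gripper's body (76 mm by 85 mm) begins 54 mm behind the grasp point. The pads swing forward as they close: fully open they stand 13 mm farther back than shut.
Start: joints at [-1.185, 0.521, -0.036, 1.599, 0.021, 1.021, -0.113], TCP at [0.275, 0.561, 0.231] pointing down, gripper open.
Joint ranges: [-2.91, 2.91], [-0.3, 2.13], [-1.5, 1.42], [0.17, 2.43], [-1.26, 4.41], [0.16, 1.93], [-2.52, 2.52]. Speed limits (rad/s): [1.89, 1.89, 2.39, 2.39, 3.01, 3.01, 3.01].

## Interface

Orientations are given as a unit quaternion [w, x, y, z].
In Python, from bench import observe, camera, close_job, hold_point_z gives the robot as it stands.
- The arm moves only by the shell command python3 -m creep 'ROWS' [OPENING]. ROWS is JSON, one flat list of numbers, 6 for each row, row after row: the shift along the tool's x, y, z in mm, then the turn, a rotation vector about the tool's x, y, z in rad. In form: [tx, ty, tz, rx, ry, rz, tx, ty, tz, rx, ry, rz, ...]. A call has 1 to 10 rows; each row shifts and turns the commanded pose from where the row before left it, along the tool's axes as they then stand; what a row does not reach is not made up. A row lasts 1/12 s, in which the tool goes at most 41.7 mm and 7.16 degrees, less where a joint would pass 70% of its speed; a pose out of reach is approached as far as the arm can. A call with a gripper value outside its range is refused whole. OPENING is the closure, from 0 (fully open) to 1 (shut), set as the call begins (- or left out, the last holds). The fingers move at their own pace and stop on an object; the grip force is fixed at half the most. Time passes only in rows, so rows that do not move let the fingers close. It gives the time, the measured TCP pose, the force, the opening and the grip force at its end, in the units of the state.
- observe(): the state, without advancing time (a new reading comes with each control period).
- camera(name): name is "scene" or "top" or "wrist"; returns a dict with "color" (480x640x3 uint8, red, green, blue), "mtx" (3x3 intrinsics, pixels), "R" (3x3) and "t" (3): a world point X has camera coordinates R X + t; the wrist camera has in their place "tool_from_camera" (4x4, takes a point from camera to tool coordinates, whose origin is the TCP and whose axes are the flange's). Camera axes: x right, y down, z forward; pixel columns grow to the right and rows downward; lengths in m; the calibration is good to about 2 mm. A picture is of the moment at which its call begins: read the wrist's pose just before it. There is no depth.
- close_job(): hands the job in; it is judged then, once.
The state is a dict: "time_s": time; "q": joint angles; "joint_velocities": joint speeds; "joint_torque": joint torques, N m; "tool_pos": TCP position; "ee_rot": TCP orientation; "contact_force": force on the tool from outside, world axes, zero at the start; "wrist_torque": the same for the moment, N m; "grip_width": finger opening in m; "grasp_force": force on a finger pad.
Only numpy, scipy, OpenCV 4.12 (cv2) and the standard library are available. Lean on these libraries where they do the work, as an engineer would, in place of code of your own. Each camera call takes 0.05 s, during which the arm holds its last target. There are 200 camera calls.

## Working session

There is one attempt and no reset: what is moved stays moved. The work goes in short steps, Python scripts to look and compute and a shell command to move; the robot and the scene stay as the last step left them, time stands still between calls to the robot, and variables do not carry over. Pictures are saved under pics/ and viewed, at most 10 in all, crops included, and the job is handed in when it is done.

```bash
mkdir -p pics
python3 - <<'E'
from bench import observe,camera,hold_point_z
import cv2,numpy as np,pickle
s=observe();print(s)
for n in("scene","top"):
    c=camera(n);pickle.dump(c,open(n+".pkl","wb"));cv2.imwrite(f"pics/{n}.png",c["color"][:,:,::-1]);print(n,c["mtx"].tolist(),np.round(-c["R"].T@c["t"],3))
E
```

```text
{'time_s': 0.0, 'q': array([-1.18517794,  0.52200347, -0.03633959,  1.59998031,  0.02121497,
        1.02111339, -0.11281058]), 'joint_velocities': array([ 0.00023234,  0.00035359, -0.00050415, -0.00102008, -0.00099763,
        0.00059794,  0.00110408]), 'joint_torque': array([-1.97088055e-03, -9.27122211e+01,  1.97893001e+00, -3.69946682e+01,
        1.78202474e-02,  8.32996331e-03,  1.02536177e-05]), 'tool_pos': array([0.27500859, 0.56087815, 0.23074209]), 'ee_rot': array([-8.38627655e-05,  2.25942538e-01,  9.74140471e-01, -5.53186780e-04]), 'contact_force': array([-0.18156997, -0.43182906, -0.15334249]), 'wrist_torque': array([-0.03984078,  0.02548555,  0.01282261]), 'grasp_force': 0.0, 'grip_width': 0.08555755525800449}
scene [[541.7888962703087, 0.0, 318.85529686063984], [0.0, 541.7888962703087, 241.04475062641427], [0.0, 0.0, 1.0]] [-0.435 -0.575  1.272]
top [[481.396537472093, 0.0, 320.7276745046935], [0.0, 481.396537472093, 246.69314580896372], [0.0, 0.0, 1.0]] [0.374 0.057 1.593]
```

View pics/top.png

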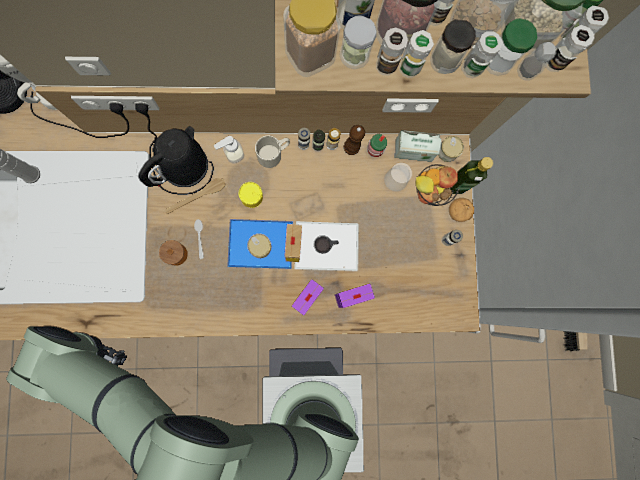

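View pics/scene.png

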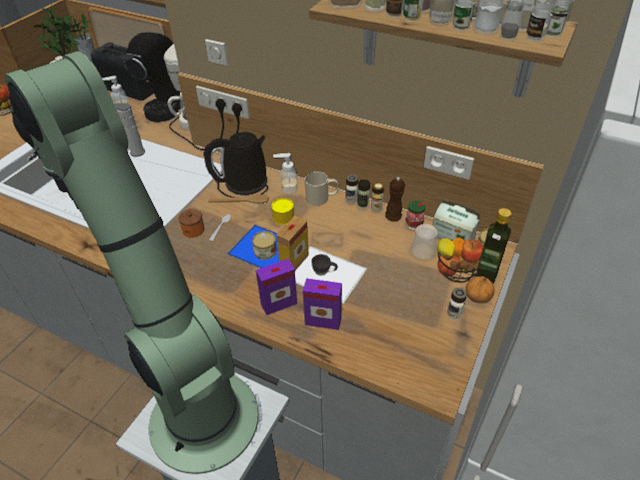

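The top view shows the blue mat at px (229–293, 220–268), with the tin at (260,245). The carton is at (293,243), the cup at (323,244), and the purple cartons are at (308,296) and (355,295). The yellow tin is at (251,194), the canister at (173,252) and the spoon at (199,240). Next I'll turn these into positions.

```bash
cat > h.py <<'E'
import cv2,numpy as np,pickle
def ray(c,px,z):
    d=c["R"].T@np.linalg.solve(c["mtx"],[px[0],px[1],1.]);o=-c["R"].T@c["t"]
    return (o+d*(z-o[2])/d[2])[:2]
def blobs(c,lo,hi,amin=40,roi=None):
    hsv=cv2.cvtColor(c["color"],cv2.COLOR_RGB2HSV);m=cv2.inRange(hsv,lo,hi)
    if roi: k=np.zeros_like(m);k[roi[1]:roi[3],roi[0]:roi[2]]=255;m&=k
    cs,_=cv2.findContours(m,cv2.RETR_EXTERNAL,cv2.CHAIN_APPROX_NONE)
    return sorted([x for x in cs if cv2.contourArea(x)>amin],key=cv2.contourArea)[::-1]
E
python3 - <<'E'
from h import *
c=pickle.load(open("top.pkl","rb"))
def rect(name,lo,hi,z,roi,n=1):
    for b in blobs(c,lo,hi,20,roi)[:n]:
        p=cv2.boxPoints(cv2.minAreaRect(b));w=np.array([ray(c,q,z) for q in p]);print(name,w.mean(0).round(3),"edges",np.linalg.norm(w-np.roll(w,-1,0),axis=1).round(3)[:2],w.round(3).tolist())
rect("blue",(100,120,60),(125,255,255),0,(220,210,300,275))
rect("white",(0,0,200),(180,40,255),0,(290,215,365,275))
rect("purple",(130,80,60),(160,255,255),.155,(280,270,390,320),2)
rect("tin",(10,30,80),(40,200,255),.058,(243,230,276,262))
rect("carton",(8,60,60),(35,255,255),.155,(284,215,304,268),2)
rect("yellow",(22,150,120),(35,255,255),.06,(230,175,270,212))
rect("canister",(3,60,40),(18,255,200),.085,(155,235,190,268))
cv2.imwrite("pics/crop.png",cv2.resize(c["color"][170:320,150:390,::-1],None,fx=3.3,fy=3.3,interpolation=cv2.INTER_CUBIC))
E
```

```text
blue [0.581 0.168] edges [0.157 0.208] [[0.508, 0.274], [0.665, 0.269], [0.655, 0.061], [0.497, 0.069]]
white [ 0.574 -0.053] edges [0.159 0.21 ] [[0.498, 0.054], [0.657, 0.048], [0.65, -0.162], [0.49, -0.153]]
purple [ 0.402 -0.124] edges [0.112 0.046] [[0.408, -0.064], [0.44, -0.171], [0.395, -0.184], [0.364, -0.077]]
purple [0.401 0.017] edges [0.099 0.047] [[0.376, 0.065], [0.454, 0.005], [0.426, -0.032], [0.348, 0.029]]
tin [0.568 0.167] edges [0.07  0.074] [[0.605, 0.202], [0.605, 0.132], [0.53, 0.132], [0.531, 0.202]]
carton [0.569 0.057] edges [0.057 0.158] [[0.648, 0.085], [0.648, 0.027], [0.49, 0.029], [0.49, 0.086]]
yellow [0.737 0.197] edges [0.079 0.075] [[0.728, 0.25], [0.792, 0.204], [0.746, 0.144], [0.682, 0.191]]
canister [0.549 0.434] edges [0.104 0.1  ] [[0.6, 0.487], [0.599, 0.383], [0.499, 0.381], [0.5, 0.484]]
```

View pics/crop.png

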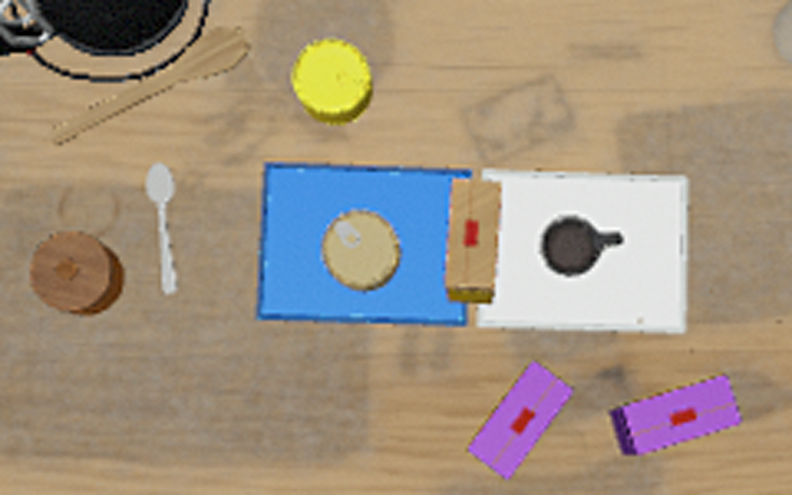

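The crop shows the tin top at crop (361,250) and the carton top corners at (453,180), (500,182), (494,290) and (447,288). The free space is on the robot side of the tin, so I'll push it towards -x.

Run:
```python
from h import *
c=pickle.load(open("top.pkl","rb"));s=pickle.load(open("scene.pkl","rb"))
f=lambda u,v,z:ray(c,(150+(u+.5)/3.3-.5,170+(v+.5)/3.3-.5),z).round(4)
print("tin",f(361,250,.058),"carton",[f(u,v,.155).tolist() for u,v in((453,180),(500,182),(494,290),(447,288))])
print("canister",f(73,272,.085),"cup",f(571,246,.053), "yellow",f(331,79,.058))
def proj(X): p=s["mtx"]@(s["R"]@np.array(X)+s["t"]);return (p[:2]/p[2]).round(0)
print(proj([*f(361,250,.058),.058]),proj([*f(473,235,.155),.155]))
import math
from bench import observe
o=observe();from scipy.spatial.transform import Rotation as Q
q=o["ee_rot"];R=Q.from_quat([*q[1:],q[0]]).as_matrix();G=np.diag([-1.,1,-1])
print("rotvec to goal",Q.from_matrix(R.T@G).as_rotvec(), "shift in goal axes", G.T@(np.array([.635,.167,.20])-o["tool_pos"])*1000)
```

```text
tin [0.568  0.1669] carton [[0.6197, 0.0763], [0.6176, 0.0333], [0.5182, 0.0397], [0.5204, 0.0823]]
canister [0.5458 0.4344] cup [ 0.571  -0.0372] yellow [0.7373 0.1964]
[264. 240.] [292. 228.]
rotvec to goal [-9.81378177e-04 -1.59370803e-04 -4.55852721e-01] shift in goal axes [-359.97643322 -393.91446547   30.81053155]
```

```bash
python3 -m creep '[0,0,0,0,0,-0.114, 0,0,0,0,0,-0.114, 0,0,0,0,0,-0.114, 0,0,0,0,0,-0.114, -24,-26,0,0,0,0, -24,-26,0,0,0,0, -24,-26,0,0,0,0, -24,-26,0,0,0,0, -24,-26,0,0,0,0, -24,-26,0,0,0,0]' 0.45; python3 -m creep '[-24,-26,0,0,0,0, -24,-26,0,0,0,0, -24,-26,0,0,0,0, -24,-26,0,0,0,0, -24,-26,0,0,0,0, -24,-26,0,0,0,0, -24,-26,0,0,0,0, -24,-26,0,0,0,0, -24,-26,0,0,0,0, 0,0,0,0,0,0]'
```

```text
time_s: 0.93
tool_pos: [0.42, 0.4036, 0.2311]
ee_rot: [-0.0, -0.0, 1.0, -0.0]
contact_force: [0.7, 0.2, -0.3]
grip_width: 0.0471
grasp_force: 0.0
time_s: 1.77
tool_pos: [0.6389, 0.1639, 0.2306]
ee_rot: [0.001, 0.004, 1.0, -0.002]
contact_force: [1.0, -1.3, -0.4]
grip_width: 0.0466
grasp_force: 0.0
```

```bash
python3 -m creep '[0,-4,10,0,0,0, 0,0,24,0,0,0, 0,0,24,0,0,0, 0,0,24,0,0,0, 0,0,24,0,0,0, 0,0,24,0,0,0, 0,0,24,0,0,0, 0,0,24,0,0,0, 0,0,22,0,0,0, 0,0,14,0,0,0]'; python3 -m creep '[0,0,0,0,0,0, 6,0,0,0,0,0]'
python3 - <<'E'
from h import *
from bench import camera
c=camera("scene");cv2.imwrite("pics/a.png",cv2.resize(c["color"][150:330,160:400,::-1],None,fx=3,fy=3))
E
```

```text
time_s: 2.6
tool_pos: [0.6331, 0.1678, 0.0143]
ee_rot: [-0.002, -0.001, 1.0, -0.0]
contact_force: [0.2, 0.4, -0.1]
grip_width: 0.0469
grasp_force: 0.0
time_s: 2.77
tool_pos: [0.6292, 0.1675, 0.017]
ee_rot: [-0.0, -0.0, 1.0, -0.0]
contact_force: [0.1, 0.1, -0.1]
grip_width: 0.047
grasp_force: 0.0
```

View pics/a.png

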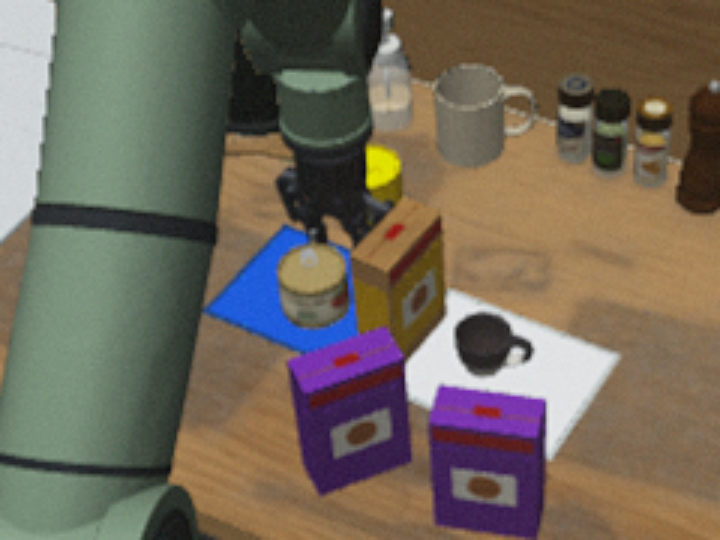

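The fingers are down behind the tin, between it and the yellow one, and clear of the carton. I'll start pushing.

```bash
python3 -m creep '[4,0,0,0,0,0, 8,0,0,0,0,0, 8,0,0,0,0,0, 8,0,0,0,0,0, 8,0,0,0,0,0, 8,0,0,0,0,0, 8,0,0,0,0,0, 8,0,0,0,0,0, 8,0,0,0,0,0, 8,0,0,0,0,0]';python3 -m creep '[8,0,0,0,0,0, 8,0,0,0,0,0, 8,0,0,0,0,0, 8,0,0,0,0,0, 8,0,0,0,0,0, 8,0,0,0,0,0, 8,0,0,0,0,0, 8,0,0,0,0,0, 4,0,0,0,0,0, 2,0,0,0,0,0]'
python3 - <<'E'
from h import *
from bench import camera
c=camera("scene");cv2.imwrite("pics/b.png",cv2.resize(c["color"][150:330,160:400,::-1],None,fx=3,fy=3))
E
```

```text
time_s: 3.65
tool_pos: [0.5533, 0.1674, 0.0179]
ee_rot: [0.001, 0.0, 1.0, 0.0]
contact_force: [6.6, -0.1, 6.0]
grip_width: 0.0469
grasp_force: 3.6
time_s: 4.48
tool_pos: [0.4828, 0.1674, 0.0177]
ee_rot: [0.001, -0.0, 1.0, 0.0]
contact_force: [5.7, -0.2, 5.6]
grip_width: 0.0468
grasp_force: 3.5
```

View pics/b.png

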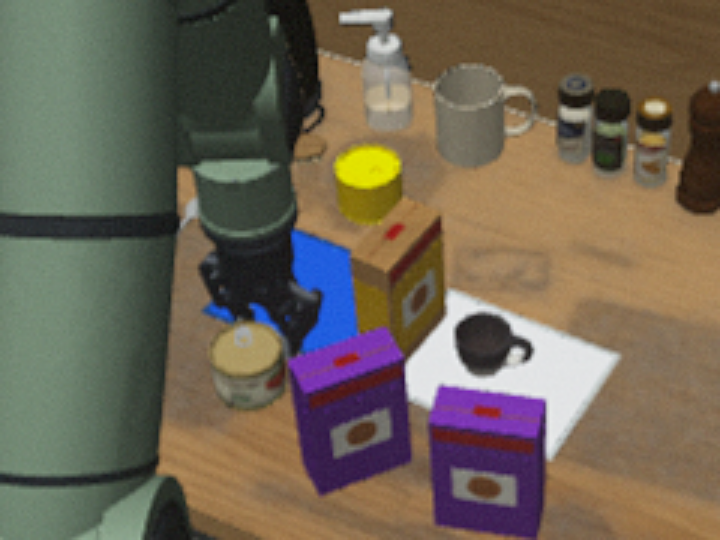

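```bash
python3 -m creep '[-8,0,0,0,0,0, -12,0,0,0,0,0, 0,0,-10,0,0,0, 0,0,-26,0,0,0, 0,0,-34,0,0,0, 0,0,-34,0,0,0, 0,0,-34,0,0,0, 0,0,-34,0,0,0, 0,0,-34,0,0,0, 0,0,-34,0,0,0]' 1
python3 - <<'E'
from h import *
from bench import camera
print(ray(pickle.load(open("scene.pkl","rb")),(242.5,263),.058))
c=camera("top");cv2.imwrite("pics/c.png",cv2.resize(c["color"][170:320,150:390,::-1],None,fx=3.3,fy=3.3,interpolation=cv2.INTER_CUBIC))
E
```

```text
time_s: 5.37
tool_pos: [0.502, 0.1669, 0.2594]
ee_rot: [-0.0, -0.0, 1.0, -0.0]
contact_force: [0.1, 0.5, -0.4]
grip_width: 0.0002
grasp_force: 0.0
[0.45208992 0.17228777]
```

View pics/c.png

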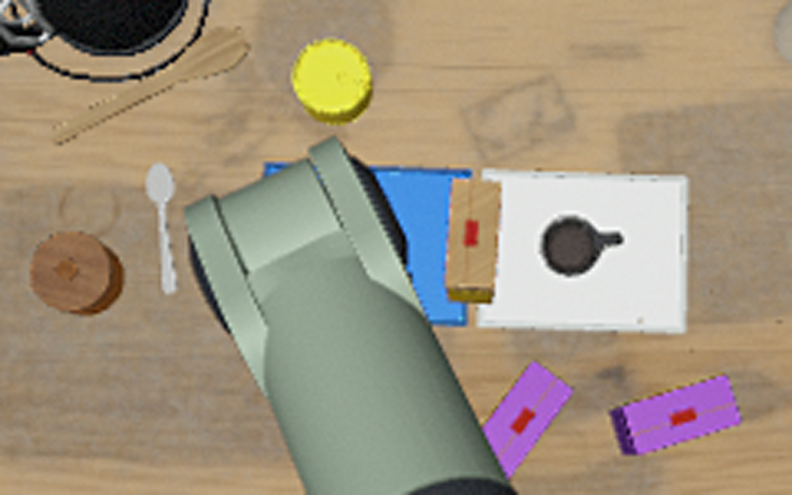

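The tin is at about x = 0.45, which is off the mat, and the carton hasn't moved. I'll go round behind the carton with the fingers shut.

```bash
python3 -m creep '[-9,-24,0,0,0,0, -9,-24,0,0,0,0, -9,-24,0,0,0,0, -9,-24,0,0,0,0, -9,-24,0,0,0,0, -9,-24,0,0,0,0, -9,-24,0,0,0,0, -4,-20,0,0,0,0, 0,0,0,0,0,0]'; python3 -m creep '[0,0,26,0,0,0, 0,0,26,0,0,0, 0,0,26,0,0,0, 0,0,26,0,0,0, 0,0,24,0,0,0, 0,0,0,0,0,0]'
python3 - <<'E'
from h import *
from bench import camera
c=camera("scene");cv2.imwrite("pics/d.png",cv2.resize(c["color"][150:330,160:400,::-1],None,fx=3,fy=3))
E
```

```text
time_s: 6.17
tool_pos: [0.5698, -0.0252, 0.2572]
ee_rot: [-0.0, 0.002, 1.0, -0.001]
contact_force: [0.4, -0.5, -0.2]
grip_width: -0.0001
grasp_force: 0.0
time_s: 6.67
tool_pos: [0.5673, -0.0203, 0.1256]
ee_rot: [-0.003, -0.0, 1.0, -0.0]
contact_force: [-1.1, -0.4, -0.3]
grip_width: -0.0002
grasp_force: 0.0
```

View pics/d.png

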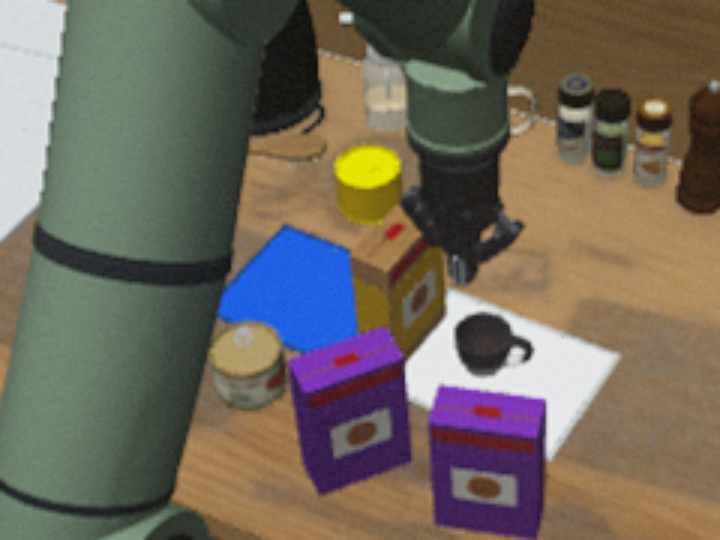

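```bash
python3 -c "
from bench import observe
print(observe()['q'].round(2),observe()['tool_pos'])"
```

```text
[-0.07  0.57  0.01  1.84 -0.01  0.74  1.51] [ 0.5684779  -0.02039962  0.12796611]
```

The tool's knuckles stick out along the push direction. I'll turn it 90° so the narrow finger side pushes square to the carton's face.

```bash
python3 -m creep '[0,0,0,0,0,0.1245, 0,0,0,0,0,0.1245, 0,0,0,0,0,0.1245, 0,0,0,0,0,0.1245, 0,0,0,0,0,0.1245, 0,0,0,0,0,0.1245, 0,0,0,0,0,0.1245, 0,0,0,0,0,0.1245, 0,0,0,0,0,0.1245, 0,0,0,0,0,0.1245]'; python3 -m creep '[0,0,0,0,0,0.1245, 0,0,0,0,0,0.1245, 0,0,0,0,0,0.1245, 0,0,0,0,0,0, 8,0,0,0,0,0, 8,0,0,0,0,0, 8,0,0,0,0,0, 6,0,0,0,0,0, 4,0,0,0,0,0, 4,0,0,0,0,0]'
```

```text
time_s: 7.55
tool_pos: [0.5707, -0.0201, 0.1314]
ee_rot: [0.0, 0.585, 0.811, 0.001]
contact_force: [0.3, 0.0, -0.8]
grip_width: 0.0002
grasp_force: 0.0
time_s: 8.38
tool_pos: [0.572, 0.0178, 0.1293]
ee_rot: [-0.0, 0.723, 0.691, -0.0]
contact_force: [0.2, 0.1, 0.2]
grip_width: 0.0001
grasp_force: 0.0
```

```bash
python3 -m creep '[4,0,0,0,0,0, 5,0,0,0,0,0, 5,0,0,0,0,0, 5,0,0,0,0,0, 5,0,0,0,0,0, 5,0,0,0,0,0]'; python3 -m creep '[5,0,0,0,0,0, 5,0,0,0,0,0, 5,0,0,0,0,0, 5,0,0,0,0,0, 5,0,0,0,0,0]'; python3 -m creep '[4,0,0,0,0,0, 0,0,0,0,0,0, 0,0,0,0,0,0, 0,0,0,0,0,0, 0,0,0,0,0,0, 0,0,0,0,0,0]'
python3 - <<'E'
from h import *
from bench import camera
c=camera("scene");cv2.imwrite("pics/e.png",cv2.resize(c["color"][150:330,160:400,::-1],None,fx=3,fy=3))
E
```

```text
time_s: 8.88
tool_pos: [0.5734, 0.0467, 0.1293]
ee_rot: [0.0, 0.724, 0.69, 0.0]
contact_force: [0.2, 0.2, 0.8]
grip_width: 0.0001
grasp_force: 0.1
time_s: 9.3
tool_pos: [0.5746, 0.0716, 0.1293]
ee_rot: [-0.0, 0.724, 0.69, -0.0]
contact_force: [-0.2, -0.2, -0.2]
grip_width: -0.0001
grasp_force: 0.0
time_s: 9.8
tool_pos: [0.5748, 0.0748, 0.1293]
ee_rot: [0.0, 0.724, 0.69, -0.0]
contact_force: [-0.1, 0.6, 0.4]
grip_width: 0.0003
grasp_force: 0.0
```

View pics/e.png

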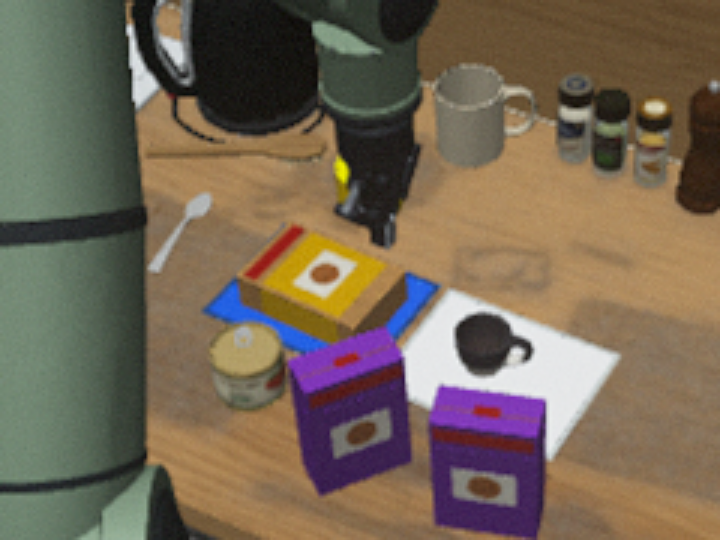

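The carton lies flat on the mat. I'll retreat up and to the right and check from the top.

```bash
python3 -m creep '[0,0,-30,0,0,0, 0,0,-30,0,0,0, -30,0,-20,0,0,0, -34,0,0,0,0,0, -34,0,0,0,0,0, -34,0,0,0,0,0, -34,0,0,0,0,0, -34,0,0,0,0,0, -34,0,0,0,0,0, -34,0,0,0,0,0]'; python3 -m creep '[-34,0,0,0,0,0, -34,0,0,0,0,0, -30,0,0,0,0,0, 0,0,0,0,0,0, 0,0,0,0,0,0]'
python3 - <<'E'
from h import *
from bench import camera
c=camera("top");cv2.imwrite("pics/f.png",cv2.resize(c["color"][170:320,150:390,::-1],None,fx=3.3,fy=3.3,interpolation=cv2.INTER_CUBIC))
C=np.array([.581,.168]);a=-.045;R=np.array([[np.cos(a),-np.sin(a)],[np.sin(a),np.cos(a)]])
for n,lo,hi,z,roi in(("carton",(8,60,60),(35,255,255),.046,(229,220,296,268)),("tin",(10,30,80),(40,140,255),.058,(240,268,276,302))):
  for b in blobs(c,lo,hi,150,roi)[:1]:
    p=cv2.boxPoints(cv2.minAreaRect(b));w=np.array([ray(c,q,z) for q in p]);print(n,p.tolist(),w.round(3).tolist(),((w-C)@R).round(3).tolist(),((w.mean(0)-C)@R).round(3))
E
```

```text
time_s: 10.68
tool_pos: [0.5616, -0.1944, 0.2094]
ee_rot: [0.0, 0.724, 0.69, 0.0]
contact_force: [1.2, 0.4, 0.5]
grip_width: -0.0
grasp_force: 0.0
time_s: 11.1
tool_pos: [0.5565, -0.2925, 0.2091]
ee_rot: [0.0, 0.725, 0.689, -0.0]
contact_force: [0.7, -0.2, -0.5]
grip_width: 0.0001
grasp_force: 0.0
carton [[235.6852569580078, 257.40606689453125], [237.9187774658203, 226.13702392578125], [285.8172607421875, 229.558349609375], [283.583740234375, 260.827392578125]] [[0.531, 0.242], [0.633, 0.236], [0.621, 0.081], [0.519, 0.089]] [[-0.053, 0.072], [0.049, 0.07], [0.044, -0.085], [-0.058, -0.082]] [-0.005 -0.006]
tin [[240.0, 268.0], [275.0, 268.0], [275.0, 301.0], [240.0, 301.0]] [[0.496, 0.227], [0.495, 0.116], [0.391, 0.117], [0.392, 0.226]] [[-0.087, 0.055], [-0.083, -0.055], [-0.188, -0.06], [-0.191, 0.05]] [-0.137 -0.003]
```

View pics/f.png

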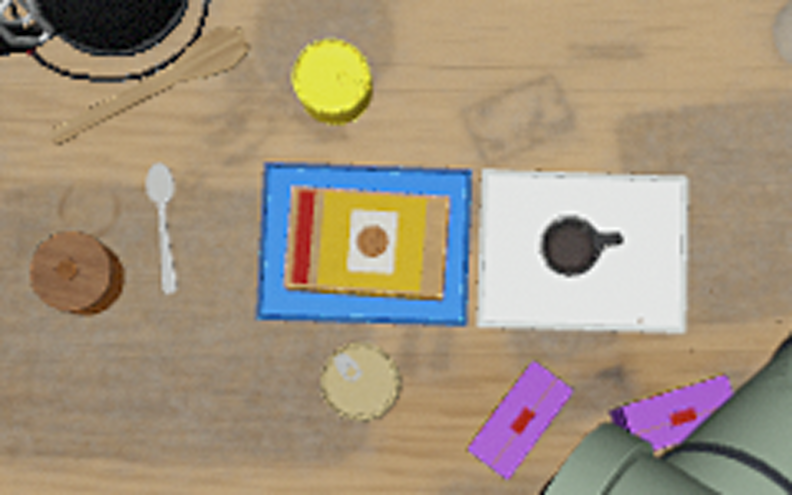

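The top view shows the carton (crop 286–449, 187–298) well inside the blue mat. The tin, at crop (360,381), is clear of it at x ≈ 0.44, and everything else is where it started.

```bash
python3 -c "
from bench import close_job
print(close_job())"
```

```text
the job is handed in; nothing more can be done
None
```

I handed the job in at about 11 s: the tin stands upright off the blue mat, the carton lies flat wholly on it, and the cup and canister look unmoved; I didn't check the spice jar, and no verdict came back.

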